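# Set the press jig's screw stop onto a stamping die, slack taken up

### The job

Wind the jig's stop back with its crank until the gap to the fence is about a centimetre and a half wider than the brass die, then lay the die gently flat in the gap, square to the fence, and let go of it. Then wind the stop in with the crank, last movement inwards so that the screw's slack stays taken up, until its sprung nose holds the die against the fence with a light force of about 10 newtons (6 to 16 is right, never more than 25), and let go of the crank. Move the stop only by its crank, and leave the tape, jar and wrench where they are.

Things in the scene. Friction and masses are not known exactly. Their poses are not given: they have to be found in the camera images.
- jig: Fixed aluminium plate 150 x 350 x 14 mm lying on the bench; carries a fence, a stop, a screw gearbox and a crank. Origin on the bench 30 mm to the +y side of the plate's middle; own z up. The stop travels along the plate's own y; the fence is at its +y end and the crank at its -y end, all on the line x = 0. The plate's top, on which the die is to lie, is 14 mm above the origin.
- fence_face (a point): Nominal middle of the fence's face that looks along the jig's -y, 10 mm above the plate's top (jig frame 0, 100, 24 mm). The fence is a steel bar 50 mm long (along jig x) and 18 mm tall. It is clamped by hand: its true face may lie up to 4 mm nearer to or farther from the stop than this point, so where the die comes to bear must be felt. It does not yield.
- stop_nose (a point): Nominal tip, unpressed, of the stop's sprung steel nose (14 mm round, faces the fence, 10 mm above the plate's top). Its sleeve is set by hand: the true tip is up to 4 mm farther out or in, so its pressure must be felt as extra effort at the crank. Spring 6 N per mm, 6 mm travel. Moves with the stop, an aluminium block 44 x 40 mm, top 28 mm above the plate, front 10 mm behind the tip.
- stop (a joint): Position of the stop along its screw in m: grows towards the fence, 6 mm for each rad that the screw turns clockwise seen from above (a coarse quick-travel screw). At 0 stop_nose is 60 mm from fence_face, at -0.015 it is 75 mm. Travel -0.022 to 0.024. The screw holds where it is left.
- crank (a joint): Lost motion (slack) of the crank on the screw in rad, -0.4 to 0.4. At 0.4 the crank is driving the screw clockwise (stop moving in, slack taken up inwards), at -0.4 counter-clockwise (stop moving back). Between, turning moves nothing and feels light (about 0.015 N m); driving the screw takes about 0.13 N m, plus 0.006 N m for each newton on the nose. At the end it should read above 0.25.
- crank_hub (a point): On the crank's upright turning axis, at the height of handle_mid (81 mm above the bench). The crank is a aluminium disc of 48 mm radius, top 56 mm above the bench; its hub cap rises to 61 mm.
- handle_mid (a point): Middle of the crank's upright handle: a black round post of 14 mm diameter, from 56 to 101 mm above the bench, 35 mm out from the axis, free to spin about itself. This point is 81 mm above the bench. Clockwise from above winds the stop in, counter-clockwise winds it back.
- die_center (a point): Centre of the loose brass stamping die, half-way up its main block, which is 16 mm thick, 40 mm (own x) by 60 mm (own y), a raised T-shaped pattern 4 mm high on top, 0.33 kg. It starts flat on the bench on the robot's side of the jig. In the jig its 60 mm length goes along the jig's y, pattern up, centred on the line x = 0; either end may face the fence.
- tape_spot (a point): Bystander: centre of a loose roll of tape, 84 mm diameter, 24 mm tall, standing flat on the bench beyond the jig.
- jar_spot (a point): Bystander: middle of a loose white jar with a black lid, 52 mm diameter, 75 mm tall, on the bench at the fence end of the jig.
- wrench: Bystander: a loose steel wrench 150 mm long lying on the bench beyond the jig.
There are look-alikes about, which are no part of the job. Of the things that look like the part that bears die_center, the smallest one is meant.

How it is judged:
By the outcome, as a careful person would: the job done as asked, in the order asked, and still so for the second after the job is handed in, with the robot touching nothing.
It also fails if it takes over 72 s, if anything falls off the work surface, if the arm or the gripper's body presses on something with over 40 N, if the wrist force passes 120 N, or if a joint passes its speed limit or range.

### The arm

A 6-joint arm with a two-finger parallel gripper is mounted at the origin on the work surface. World frame = base frame: x ahead of the robot, y to its left, z up, the work surface at z = 0. Lengths are in m, angles in rad, forces in N, time in s.
With the tool pointing down it reaches from about 0.35 to 0.875 m from the base axis. Payload 4.2 kg.
Tool frame: the origin (TCP) lies at the centre of the arm's flange, where the gripper is bolted on; the fingertips stand 182 mm ahead of it and the grasp point (between the pads) lies 164 mm ahead of it; z points along the fingers, x is the direction in which the jaws open and shut, and the axes are right-handed (so a half turn about z gives the same grasp; the last joint's range is limited). The gripper opens to 87 mm and grips with 3 to 60 N. Pads are 19 mm wide; open, the fingers measure 117 mm over their backs; the gripper's body (75 mm by 190 mm) begins 51 mm behind the grasp point.
Start: joints at [-0.993, 0.385, 0.008, 0, -1.194, -0.259], TCP at [0.196, -0.593, 0.405] pointing down, gripper open.
Joint ranges: [-3.14, 3.14], [-1.21, 2.06], [-1.07, 1.41], [-3.16, 2.05], [-2.99, -0.16], [-3.1, 3.1]. Speed limits (rad/s): [2.79, 2.79, 3.14, 3.14, 3.14, 3.14].

### API

Orientations are given as a unit quaternion [w, x, y, z].
In Python, from cell import manip gives the robot as it stands.
- The arm moves only by the shell command python3 -m pendant 'ROWS' [FORCE]. ROWS is JSON, one flat list of numbers, 5 for each row, row after row: the shift along the world's x, y, z in m, then the turn about the world's z in rad, then the closure, from 0 (fully open) to 1 (shut). A call has 1 to 20 rows; each row shifts and turns the commanded pose from where the row before left it; what a row does not reach is not made up. A row lasts 1/12 s, in which the tool goes at most 41.7 mm and 7.16 degrees, less where a joint would pass 70% of its speed; a pose out of reach is approached as far as the arm can. A call with a gripper value outside its range is refused whole. The fingers move at their own pace and stop on an object; FORCE is the grip in N (left out, the last holds). Time passes only in rows, so rows that do not move let the fingers close. It gives the time, the measured TCP pose, the force and the opening at its end, in the units of the state.
- manip.observe(): the state, without advancing time (a new reading comes with each control period).
- manip.snapshot(name): name is "scene" or "top"; returns a dict with "image" (400x640x3 uint8, red, green, blue), "fx", "fy", "cx", "cy" (pixels), "extrinsics" (4x4, takes a point from world to camera coordinates). Camera axes: x right, y up, looking along -z (the intrinsics and any distortion apply to the point x, -y, -z); pixel columns grow to the right and rows downward; lengths in m; the calibration is good to about 2 mm. A picture is of the moment at which its call begins. There is no depth.
- manip.job_done(): hands the job in, once; it reports no verdict.
The state is a dict: "t": time; "qpos": joint angles; "qd": joint speeds; "tau": joint torques, N m; "eef_pos": TCP position; "tool_rot": TCP orientation; "force": force on the tool from outside, world axes, zero at the start; "ft_torque": the same for the moment, N m; "finger_gap": finger opening in m.
Only numpy, scipy, OpenCV 4.12 (cv2) and the standard library are available. Lean on these libraries where they do the work, as an engineer would, in place of code of your own. Each camera call takes 0.05 s, during which the arm holds its last target.

## Working session

There is one attempt and no reset: what is moved stays moved. The work goes in short steps, Python scripts to look and compute and a shell command to move; the robot and the scene stay as the last step left them, time stands still between calls to the robot, and variables do not carry over. Pictures are saved under pics/ and viewed, and the job is handed in when it is done.

```bash
ls; mkdir -p pics; cat > h.py <<'E'
import numpy as np,cv2,json
from cell import manip
def snap(n,f):
    s=manip.snapshot(n); cv2.imwrite(f'pics/{f}.png',s['image'][:,:,::-1]); 
    np.savez(f'pics/{f}.npz',**{k:np.array(v) for k,v in s.items()}); return s
def load(f): return dict(np.load(f'pics/{f}.npz'))
def ray(s,u,v):
    E=np.array(s['extrinsics']);R=E[:3,:3];t=E[:3,3]
    d=np.array([(u-s['cx'])/s['fx'],-(v-s['cy'])/s['fy'],-1.]); return -R.T@t,R.T@d
def onz(s,u,v,z):
    o,d=ray(s,u,v);return o+d*(z-o[2])/d[2]
def proj(s,p):
    E=np.array(s['extrinsics']);c=E[:3,:3]@np.array(p)+E[:3,3]
    return np.array([s['cx']+s['fx']*c[0]/-c[2], s['cy']+s['fy']*-c[1]/-c[2]])
E
python3 - <<'E'
from h import *
for n in('scene','top'):
    s=snap(n,n+'0'); print(n,{k:np.round(v,3).tolist() for k,v in s.items() if k!='image'})
print(manip.observe())
E
```

```text
pics
scene {'fx': 439.988, 'fy': 439.988, 'cx': 319.65, 'cy': 200.469, 'extrinsics': [[-0.001, 1.0, 0.001, -0.1], [-0.75, -0.002, 0.662, 0.376], [0.662, -0.0, 0.75, -1.363], [0.0, 0.0, 0.0, 1.0]]}
top {'fx': 483.299, 'fy': 483.299, 'cx': 321.951, 'cy': 203.972, 'extrinsics': [[-0.062, -0.998, -0.0, 0.121], [0.968, -0.061, 0.242, -0.578], [-0.241, 0.015, 0.97, -0.867], [0.0, 0.0, 0.0, 1.0]]}
{'t': 0.1, 'qpos': array([-9.93386969e-01,  3.85527670e-01,  6.79663996e-03, -4.21294842e-04,
       -1.19400836e+00, -2.58573216e-01]), 'qd': array([-0.001229  , -0.00301654,  0.00297752,  0.00113016,  0.0009122 ,
        0.00110974]), 'tau': array([-1.45680926e-03, -3.91689456e+01,  1.87934786e+01,  4.23197195e+00,
        1.34808096e-02, -7.13213331e-05]), 'eef_pos': array([ 0.19588356, -0.59334084,  0.40375505]), 'tool_rot': array([-8.36363325e-04,  5.85954484e-01,  8.10343359e-01,  5.31698775e-04]), 'force': array([-0.10913716, -0.29381247, -0.30170116]), 'ft_torque': array([ 0.06370466, -0.00557683,  0.02997658]), 'finger_gap': 0.087091282540239}
```

View pics/scene0.png

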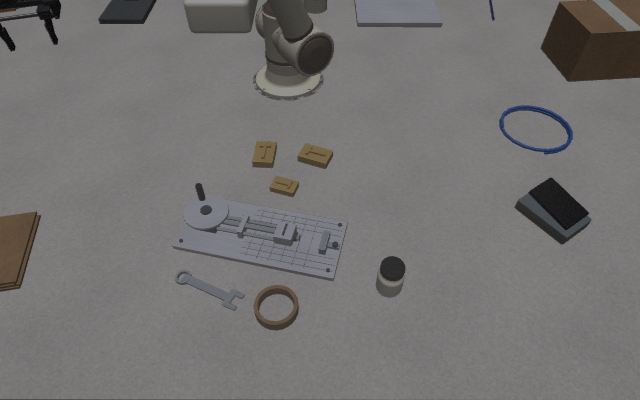

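View pics/top0.png

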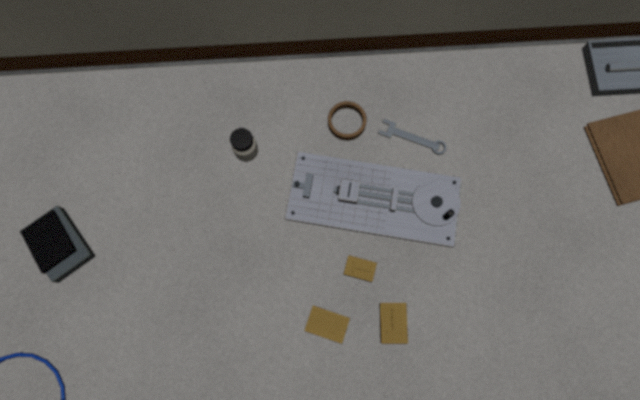

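The "scene" view shows three brass blocks, at (284,186), (264,153) and (315,156). In "top" they are at (361,269), (393,323) and (327,324). The one at top (361,269) / scene (284,186) looks smallest. I'll measure all three and the jig.

```bash
python3 - <<'E'
from h import *
for n in('top0','scene0'):
    s=load(n); im=s['image'][:,:,::-1].copy(); hsv=cv2.cvtColor(im,cv2.COLOR_BGR2HSV)
    m=cv2.inRange(hsv,(14,90,60),(32,255,255))
    cs,_=cv2.findContours(m,cv2.RETR_EXTERNAL,cv2.CHAIN_APPROX_NONE)
    for c in cs:
        if cv2.contourArea(c)<80: continue
        w=np.array([onz(s,u,v,0.014)[:2] for u,v in c[:,0]],np.float32)
        r=cv2.minAreaRect(w*1000); print(n,c[:,0].mean(0).round(),cv2.contourArea(c),np.round(r[0],1),np.round(r[1],1),round(r[2],1))
s=load('top0')
im=s['image'][:,:,::-1]
cv2.imwrite('pics/cropA.png',cv2.resize(im[140:350,270:470],None,fx=2.8,fy=2.8,interpolation=cv2.INTER_CUBIC))
im=load('scene0')['image'][:,:,::-1]
cv2.imwrite('pics/cropB.png',cv2.resize(im[130:285,165:355],None,fx=3.8,fy=3.8,interpolation=cv2.INTER_CUBIC))
E
```

```text
top0 [327. 324.] 956.0 [358.   88.9] [75.4 49.6] 67.9
top0 [393. 323.] 976.5 [353. -40.] [50.7 73.7] 86.5
top0 [360. 268.] 513.5 [461.6  16.2] [57.5 38.5] 71.4
top0 [620. 154.] 3321.0 [ 661.4 -569.4] [183.3 129.4] 11.4
top0 [347. 120.] 970.0 [782.6  18.3] [77.9 81. ] 74.1
scene0 [ 19. 251.] 1784.5 [ 642.6 -530.4] [210.6  76.4] 25.7
scene0 [284. 184.] 267.0 [462.5  15.9] [59.9 39. ] 71.3
scene0 [315. 153.] 370.5 [352.8  88.5] [76.4 52.2] 69.3
scene0 [264. 152.] 369.0 [350.1 -41.5] [49.8 82.6] 86.0
scene0 [629.   8.] 343.0 [-425.5 1275.6] [191.1 112.1] 0.3
scene0 [593.  17.] 1069.5 [-391.9 1095.3] [247.  130.3] 5.2
```

```bash
sleep 1
```

```text
(no output)
```

View pics/cropA.png

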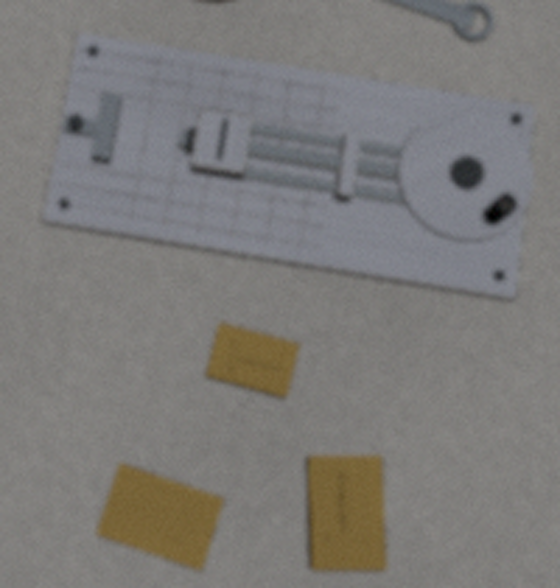

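View pics/cropB.png

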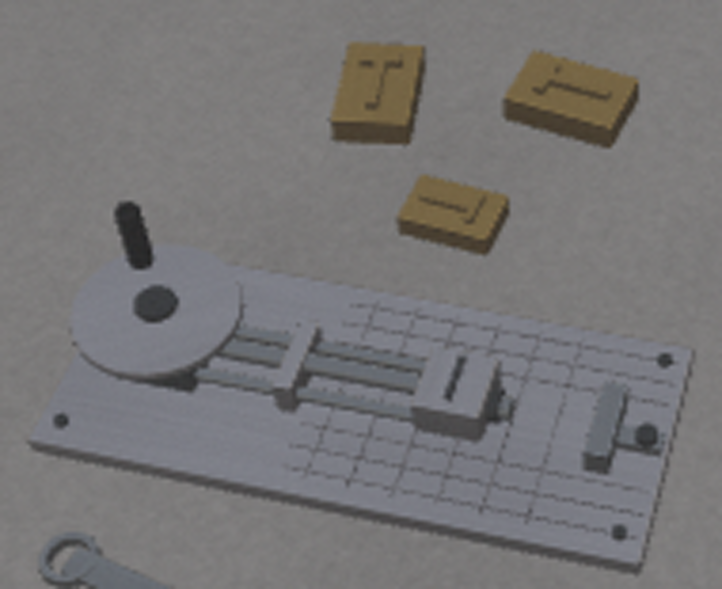

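The crops confirm it. The block at top (360,268) measures 58×39 mm, which fits the 40×60 die. The other two measure about 75×50. The pattern is up, with its T end towards +y. Next I measure the jig.

```bash
python3 - <<'E'
from h import *
import cv2
for n in('top0','scene0'):
    s=load(n); im=s['image'][:,:,::-1].copy(); hsv=cv2.cvtColor(im,cv2.COLOR_BGR2HSV); g=cv2.cvtColor(im,cv2.COLOR_BGR2GRAY)
    c0=(325,170) if n=='top0' else (225,250)
    print(n, 'plate px',im[c0[1],c0[0]],'bench',im[300,250] )
    b=im.astype(int); m=((b[:,:,0]-b[:,:,2]>3)).astype(np.uint8)*255
    m=cv2.morphologyEx(cv2.medianBlur(m,3),cv2.MORPH_CLOSE,np.ones((7,7)))
    cv2.imwrite(f'pics/m_{n}.png',m)
    cs,_=cv2.findContours(m,cv2.RETR_EXTERNAL,cv2.CHAIN_APPROX_NONE)
    for c in cs:
        if cv2.contourArea(c)<3000: continue
        w=np.array([onz(s,u,v,0.014)[:2] for u,v in c[:,0]],np.float32)
        r=cv2.minAreaRect(w*1000); print(n,c[:,0].mean(0).round(),cv2.contourArea(c),np.round(r[0],1),np.round(r[1],1),round(r[2],1))
        q=cv2.boxPoints(r)/1000; print(q.round(4).tolist())
    # dark blobs
    d=cv2.inRange(g,0,70)
    cs,_=cv2.findContours(d,cv2.RETR_EXTERNAL,cv2.CHAIN_APPROX_NONE)
    for c in cs:
        M=cv2.moments(d[0:0]) if 0 else cv2.moments(c)
        if M['m00']>2 and M['m00']<600 and 150<c[0,0,0]<480 and 140<c[0,0,1]<290: print('dark',round(M['m10']/M['m00'],1),round(M['m01']/M['m00'],1),M['m00'], cv2.boundingRect(c), [onz(s,M['m10']/M['m00'],M['m01']/M['m00'],z)[:2].round(4).tolist() for z in (0.016,0.061,0.081)])
E
```

```text
top0 plate px [130 123 120] bench [124 126 128]
top0 [375. 198.] 11258.5 [605.5 -25.9] [349.8 147.8] 76.8
[[0.4934999942779541, -0.17919999361038208], [0.6373999714851379, -0.21299999952316284], [0.7174999713897705, 0.1274999976158142], [0.5735999941825867, 0.16130000352859497]]
dark 447.9 214.5 58.0 (443, 210, 11, 10) [[0.5595, -0.1725], [0.5501, -0.1599], [0.546, -0.1543]]
dark 353.0 202.3 3.0 (349, 201, 7, 3) [[0.5972, 0.0193], [0.5861, 0.023], [0.5811, 0.0246]]
dark 436.2 201.4 71.5 (431, 197, 11, 10) [[0.5884, -0.152], [0.5777, -0.1403], [0.5729, -0.1351]]
dark 337.3 190.4 8.0 (336, 187, 3, 7) [[0.6248, 0.0499], [0.6123, 0.0521], [0.6068, 0.0531]]
dark 296.4 183.9 11.5 (295, 182, 4, 5) [[0.644, 0.1336], [0.6306, 0.132], [0.6247, 0.1312]]
dark 247.8 156.0 79.5 (236, 147, 21, 14) [[0.7117, 0.233], [0.6952, 0.2267], [0.6878, 0.2239]]
scene0 plate px [134 125 125] bench [116 115 117]
scene0 [262. 235.] 8847.5 [601.9 -33.9] [364.6 156.3] 76.8
[[0.48410001397132874, -0.19349999725818634], [0.6363000273704529, -0.22920000553131104], [0.7196999788284302, 0.1257999986410141], [0.56749999
[... 769 characters left out ...]
36], [0.6521, -0.0493]]
dark 212.3 229.8 26.5 (203, 226, 14, 7) [[0.6005, -0.1321], [0.6351, -0.1183], [0.6505, -0.1121]]
dark 339.2 224.2 4.0 (338, 223, 4, 3) [[0.5843, 0.1435], [0.6199, 0.141], [0.6358, 0.1398]]
dark 205.6 209.7 62.0 (201, 206, 11, 9) [[0.5435, -0.1565], [0.5816, -0.1412], [0.5985, -0.1344]]
dark 283.5 191.6 57.0 (270, 185, 29, 12) [[0.4877, 0.0159], [0.529, 0.0209], [0.5474, 0.0232]]
dark 200.0 191.6 89.5 (195, 183, 10, 18) [[0.4881, -0.1791], [0.5295, -0.1625], [0.5478, -0.1551]]
dark 314.1 161.8 119.5 (298, 152, 35, 17) [[0.387, 0.0865], [0.4343, 0.0873], [0.4554, 0.0877]]
dark 263.8 163.4 80.0 (253, 146, 24, 22) [[0.3929, -0.0381], [0.4399, -0.0298], [0.4608, -0.0262]]
```

Jig, from the top view: plate 350×148 mm, middle (0.6055, −0.026), own y at 76.8°, so yaw is about −13.2°. The hub is near (0.579, −0.141). The handle is near (0.5465, −0.155), 36 mm out, which fits. Next I measure the gap closely.

```bash
cat >> h.py <<'E'
A=np.radians(76.8); JY=np.array([np.cos(A),np.sin(A)]); JX=np.array([JY[1],-JY[0]])
O=np.array([.6055,-.0259])+.03*JY
def jig(p): d=np.array(p)[:2]-O; return np.array([d@JX,d@JY])*1000
def wld(x,y): return O+(x*JX+y*JY)/1000
def rect(s,z,x0,x1,y0,y1,k=5):
    # rectified jig plane at height z (mm, k px per mm): columns = y, rows = x (top=+x)
    P=[(x1,y0),(x1,y1),(x0,y1),(x0,y0)]
    src=np.float32([proj(s,[*wld(*p),z]) for p in P]); 
    dst=np.float32([(0,0),((y1-y0)*k,0),((y1-y0)*k,(x1-x0)*k),(0,(x1-x0)*k)])
    return cv2.warpPerspective(s['image'][:,:,::-1].copy(),cv2.getPerspectiveTransform(src,dst),(int((y1-y0)*k),int((x1-x0)*k)),flags=cv2.INTER_CUBIC)
E
python3 - <<'E'
from h import *
for n in('top0','scene0'):
    s=load(n); hs=.061
    ims=[rect(s,z,-30,30,-20,130,5) for z in(.024,.032)]
    o=np.vstack(ims); 
    for y in range(-20,130,10): cv2.putText(o,str(y),((y+20)*5,10),0,.35,(0,255,255),1); cv2.line(o,((y+20)*5,0),((y+20)*5,600),(0,200,200) if y==100 else (90,90,90),1)
    cv2.imwrite(f'pics/r_{n}.png',cv2.convertScaleAbs(o,alpha=1.3))
    print(proj(s,[*wld(0,-148),.061]))
s=load('top0');print(jig(onz(s,436.2,201.4,.061)),jig(onz(load('scene0'),205.6,209.7,.061)))
E
```

```text
[436.38871474 200.98623307]
[206.00828846 208.59868507]
[  -0.89727186 -147.72732727] [   3.05906838 -147.6290766 ]
```

View pics/r_top0.png

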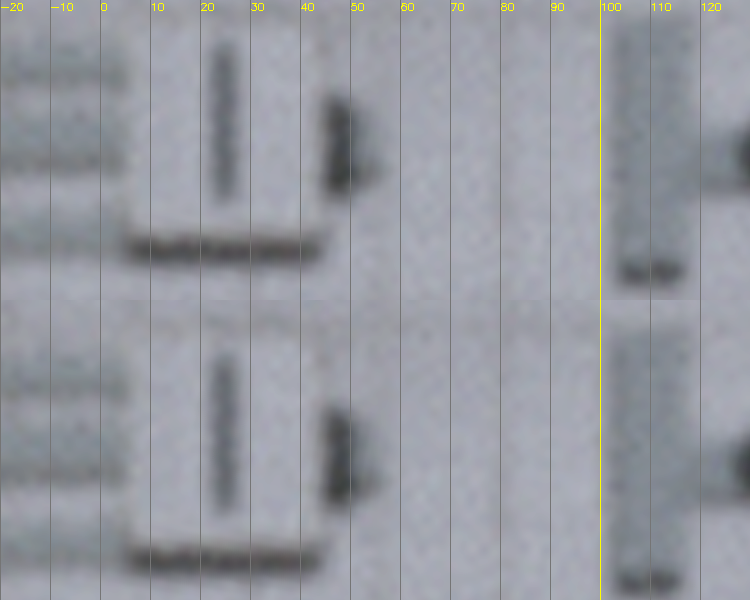

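View pics/r_scene0.png

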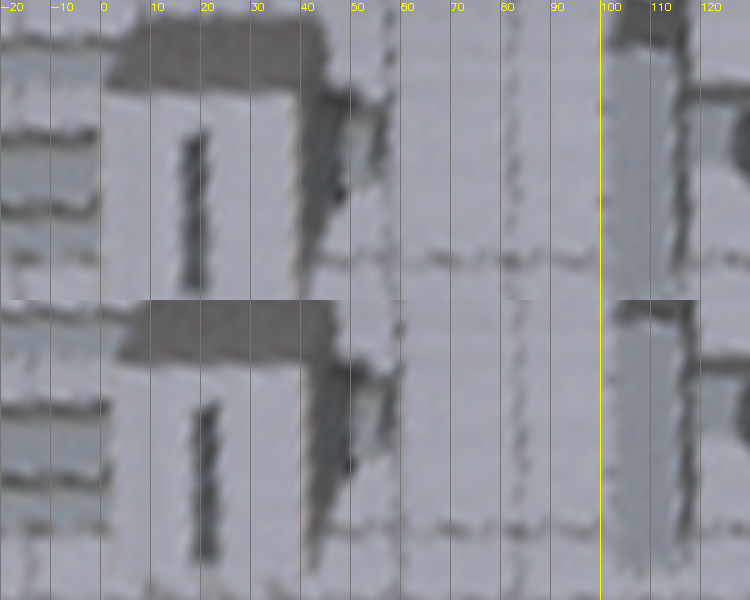

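```bash
python3 - <<'E'
from h import *
for n in('top0','scene0'):
    s=load(n)
    o=np.vstack([rect(s,.042,-30,30,-20,130,5),rect(s,.014,-30,30,-20,130,5)])
    for y in range(-20,130,10): cv2.putText(o,str(y),((y+20)*5,10),0,.35,(0,255,255),1); cv2.line(o,((y+20)*5,0),((y+20)*5,600),(0,200,200) if y==100 else (90,90,90),1)
    cv2.imwrite(f'pics/r2_{n}.png',cv2.convertScaleAbs(o,alpha=1.3))
E
```

```text
(no output)
```

View pics/r2_top0.png

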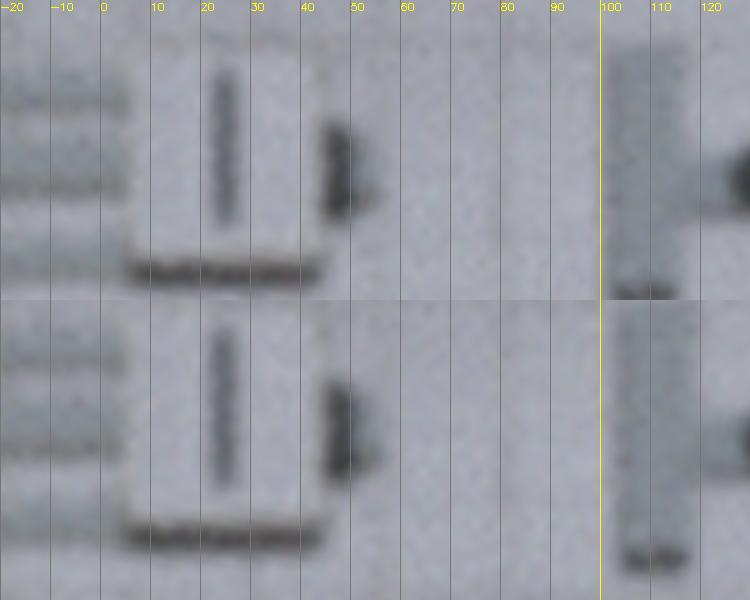

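View pics/r2_scene0.png

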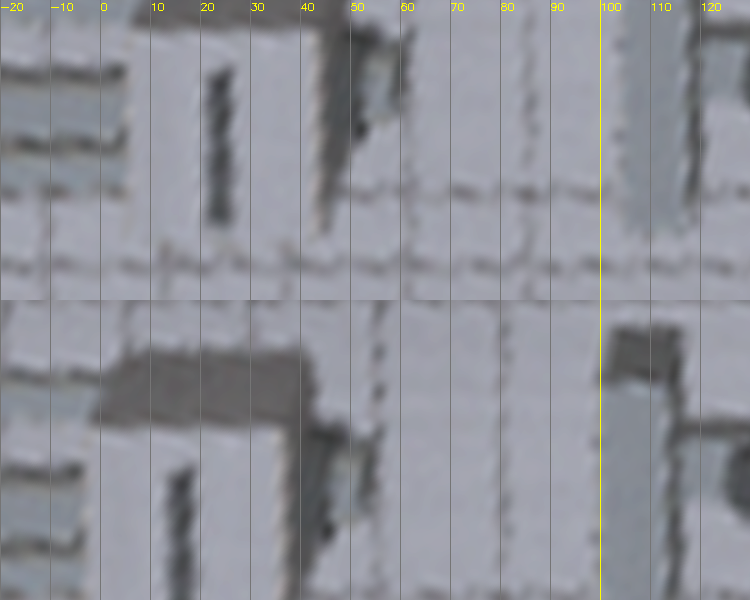

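Stop front is near jig y 43.5, so q is about +13.5 mm. The nose tip is near 56 and the fence face near 101.5–102, giving a gap of about 46 mm. That means winding back about 29 mm, or 4.8 rad plus slack. I move to above the handle first.

```bash
python3 -m pendant '[0.0195,0.0243,-0.004,0.0515,0.3, 0.0195,0.0243,-0.004,0.0515,0.3, 0.0195,0.0243,-0.004,0.0515,0.3, 0.0195,0.0243,-0.004,0.0515,0.3, 0.0195,0.0243,-0.004,0.0515,0.3, 0.0195,0.0243,-0.004,0.0515,0.3, 0.0195,0.0243,-0.004,0.0515,0.3, 0.0195,0.0243,-0.004,0.0515,0.3, 0.0195,0.0243,-0.004,0.0515,0.3, 0.0195,0.0243,-0.004,0.0515,0.3, 0.0195,0.0243,-0.004,0.0515,0.3, 0.0195,0.0243,-0.004,0.0515,0.3, 0.0195,0.0243,-0.004,0.0515,0.3, 0.0195,0.0243,-0.004,0.0515,0.3, 0.0195,0.0243,-0.004,0.0515,0.3, 0.0195,0.0243,-0.004,0.0515,0.3, 0.0195,0.0243,-0.004,0.0515,0.3, 0.0195,0.0243,-0.004,0.0515,0.3, 0,0,0,0,0.3, 0,0,0,0,0.3]' 15
python3 -c "
from h import *
o=manip.observe();print({k:np.round(v,3).tolist() for k,v in o.items()})"
```

```text
t: 1.77
eef_pos: [0.5475, -0.1548, 0.3318]
tool_rot: [-0.001, 0.161, 0.987, -0.0]
force: [-0.7, -0.1, 0.4]
finger_gap: 0.0604
{'t': 1.767, 'qpos': [0.009, 0.354, -0.236, -0.0, -0.983, -0.332], 'qd': [-0.037, -0.022, -0.019, 0.0, -0.006, -0.0], 'tau': [0.826, -35.028, 17.121, 3.808, 0.077, 0.008], 'eef_pos': [0.548, -0.155, 0.332], 'tool_rot': [-0.001, 0.161, 0.987, -0.0], 'force': [-0.689, -0.068, 0.397], 'ft_torque': [-0.019, 0.049, 0.002], 'finger_gap': 0.06}
```

```bash
python3 -m pendant '[-0.0005,0,-0.02,0,0.3, 0,0,-0.02,0,0.3, 0,0,-0.02,0,0.3, 0,0,-0.0125,0,0.3, 0,0,-0.0125,0,0.3, 0,0,0,0,0.3, 0,0,0,0,0.3, 0,0,0,0,0.3]'
python3 -c "
from h import *
s=snap('scene','s1');im=s['image'][:,:,::-1];cv2.imwrite('pics/s1c.png',cv2.resize(im[110:290,130:350],None,fx=3.2,fy=3.2,interpolation=2))
s=snap('top','t1');im=s['image'][:,:,::-1];cv2.imwrite('pics/t1c.png',cv2.resize(im[140:300,300:500],None,fx=3.2,fy=3.2,interpolation=2))"
```

```text
t: 2.43
eef_pos: [0.5464, -0.1566, 0.2486]
tool_rot: [0.001, 0.162, 0.987, -0.0]
force: [0.1, -0.2, 0.4]
finger_gap: 0.0614
```

View pics/s1c.png

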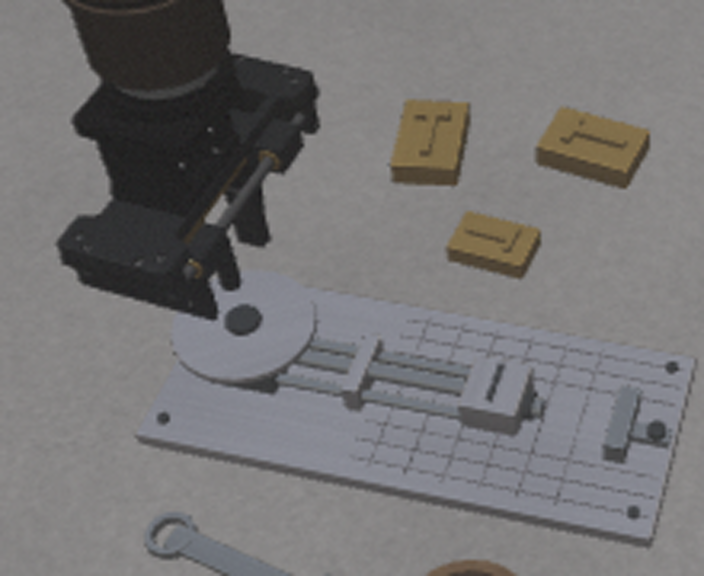

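View pics/t1c.png

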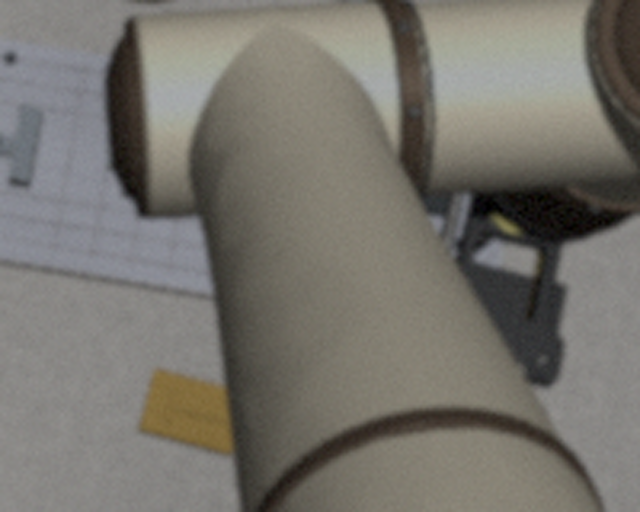

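The scene picture shows the post between the fingers, with the stop, die and wrench untouched. In the top view the arm hides the crank. I close on the post.

```bash
python3 -m pendant '[0,0,0,0,0.85, 0,0,0,0,0.85, 0,0,0,0,0.85, 0,0,0,0,0.85, 0,0,0,0,0.85, 0,0,0,0,0.85, 0,0,0,0,0.85, 0,0,0,0,0.85]' 15
python3 -m pendant '[0,0,0,0,0.85, 0,0,0,0,0.85]'

```

```text
t: 3.2
eef_pos: [0.5464, -0.1561, 0.2477]
tool_rot: [-0.0, 0.162, 0.987, -0.0]
force: [0.6, 0.4, 0.4]
finger_gap: 0.0168
t: 3.37
eef_pos: [0.5466, -0.1561, 0.2477]
tool_rot: [0.0, 0.162, 0.987, 0.0]
force: [-0.6, -0.1, -0.2]
finger_gap: 0.0139
```

```bash
cat > arc.py <<'E'
import sys,numpy as np
t0,dt,n=map(float,sys.argv[1:4]); r=35
t=t0+dt*np.arange(int(n)+1); p=np.c_[r*np.cos(t),r*np.sin(t)]
q=np.round(p,1); print(np.round(np.diff(q,axis=0),1).tolist(), 'end',t[-1])
E
python3 arc.py -2.714 0.2 10; python3 arc.py -0.714 0.2 16
```

```text
[[3.5, -6.1], [4.6, -5.2], [5.6, -4.2], [6.3, -3.0], [6.8, -1.6], [7.0, -0.3], [6.9, 1.0], [6.5, 2.5], [6.0, 3.7], [5.1, 4.8]] end -0.714
[[4.0, 5.7], [2.8, 6.4], [1.5, 6.8], [0.1, 7.0], [-1.3, 6.9], [-2.7, 6.4], [-3.8, 5.9], [-5.0, 4.9], [-5.8, 3.9], [-6.5, 2.6], [-6.8, 1.3], [-7.0, -0.1], [-6.9, -1.5], [-6.3, -2.8], [-5.8, -4.1], [-4.7, -5.1]] end 2.486
```

```bash
python3 -m pendant '[0.0035,-0.0061,0,0,0.9, 0.0046,-0.0052,0,0,0.9]' 25
python3 -m pendant '[0.0056,-0.0042,0,0,0.9, 0.0063,-0.003,0,0,0.9]'
python3 -m pendant '[0.0068,-0.0016,0,0,0.9, 0.007,-0.0003,0,0,0.9]'
```

```text
t: 3.53
eef_pos: [0.5545, -0.1676, 0.2477]
tool_rot: [-0.0, 0.162, 0.987, 0.0]
force: [-1.5, 0.7, -1.4]
finger_gap: 0.0134
t: 3.7
eef_pos: [0.5661, -0.1753, 0.2475]
tool_rot: [-0.002, 0.162, 0.987, -0.0]
force: [-4.2, 2.1, 4.1]
finger_gap: 0.0133
t: 3.87
eef_pos: [0.5802, -0.1775, 0.2477]
tool_rot: [-0.001, 0.162, 0.987, -0.001]
force: [-3.3, -2.3, 2.7]
finger_gap: 0.0131
```

```bash
python3 -m pendant '[0.0069,0.001,0,0,0.9, 0.0065,0.0025,0,0,0.9, 0.006,0.0037,0,0,0.9, 0.0051,0.0048,0,0,0.9]'
python3 -m pendant '[0.004,0.0057,0,0,0.9, 0.0028,0.0064,0,0,0.9, 0.0015,0.0068,0,0,0.9, 0.0001,0.007,0,0,0.9]'
python3 -m pendant '[-0.0013,0.0069,0,0,0.9, -0.0027,0.0064,0,0,0.9, -0.0038,0.0059,0,0,0.9, -0.005,0.0049,0,0,0.9]'
python3 -m pendant '[0,0,0,0,0.9]'
python3 -c "
from h import *
s=snap('scene','s2');
o=rect(s,.042,-30,30,-40,130,4);
for y in range(-40,130,10): cv2.putText(o,str(y),((y+40)*4,10),0,.35,(0,255,255),1); cv2.line(o,((y+40)*4,0),((y+40)*4,600),(90,90,90),1)
cv2.imwrite('pics/s2r.png',o)"
```

```text
t: 4.2
eef_pos: [0.6057, -0.1649, 0.2478]
tool_rot: [0.001, 0.162, 0.987, -0.0]
force: [-1.5, -3.5, 0.6]
finger_gap: 0.0131
t: 4.53
eef_pos: [0.6136, -0.1377, 0.2477]
tool_rot: [0.0, 0.162, 0.987, 0.0]
force: [-0.9, -5.5, -0.3]
finger_gap: 0.0128
t: 4.87
eef_pos: [0.5998, -0.1139, 0.2477]
tool_rot: [-0.0, 0.162, 0.987, -0.0]
force: [0.2, -7.3, -2.1]
finger_gap: 0.0134
t: 4.95
eef_pos: [0.5988, -0.1134, 0.2477]
tool_rot: [-0.001, 0.162, 0.987, 0.0]
force: [-2.6, -2.1, 1.3]
finger_gap: 0.0132
```

View pics/s2r.png

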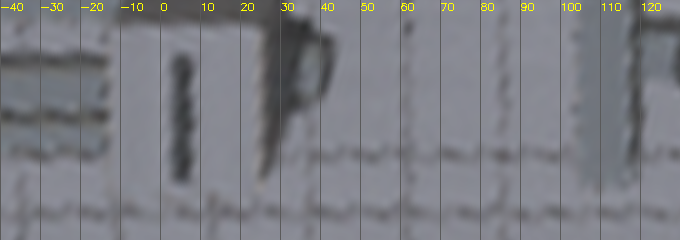

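The stop block has moved from about 43.8 to about 25.5, so 18 mm. About 10.8 mm more is needed, or 1.8 rad.

```bash
python3 -m pendant '[-0.0058,0.0039,0,0,0.9, -0.0065,0.0026,0,0,0.9, -0.0068,0.0013,0,0,0.9, -0.007,-0.0001,0,0,0.9]'
python3 -m pendant '[-0.0069,-0.0015,0,0,0.9, -0.0063,-0.0028,0,0,0.9, -0.0058,-0.0041,0,0,0.9, -0.0047,-0.0051,0,0,0.9]'
python3 -m pendant '[0,0,0,0,0.9]'
cat > look.py <<'E'
import sys
from h import *
n,f=sys.argv[1:3]; s=snap(n,f)
o=np.vstack([rect(s,z,-30,30,-40,130,4) for z in(.042,.032,.024)])
for y in range(-40,130,10): cv2.putText(o,str(y),((y+40)*4,10),0,.35,(0,255,255),1); cv2.line(o,((y+40)*4,0),((y+40)*4,800),(90,90,90),1)
cv2.imwrite(f'pics/{f}r.png',cv2.convertScaleAbs(o,alpha=1.3))
E
python3 look.py scene s3
```

```text
t: 5.33
eef_pos: [0.575, -0.1072, 0.2478]
tool_rot: [0.002, 0.162, 0.987, -0.0]
force: [4.6, -8.6, -5.9]
finger_gap: 0.0132
t: 5.67
eef_pos: [0.5518, -0.1194, 0.2479]
tool_rot: [0.003, 0.162, 0.987, 0.001]
force: [5.1, 0.7, -4.7]
finger_gap: 0.0133
t: 5.75
eef_pos: [0.5511, -0.1204, 0.2478]
tool_rot: [0.002, 0.162, 0.987, 0.001]
force: [4.4, -2.8, -5.1]
finger_gap: 0.0127
```

View pics/s3r.png

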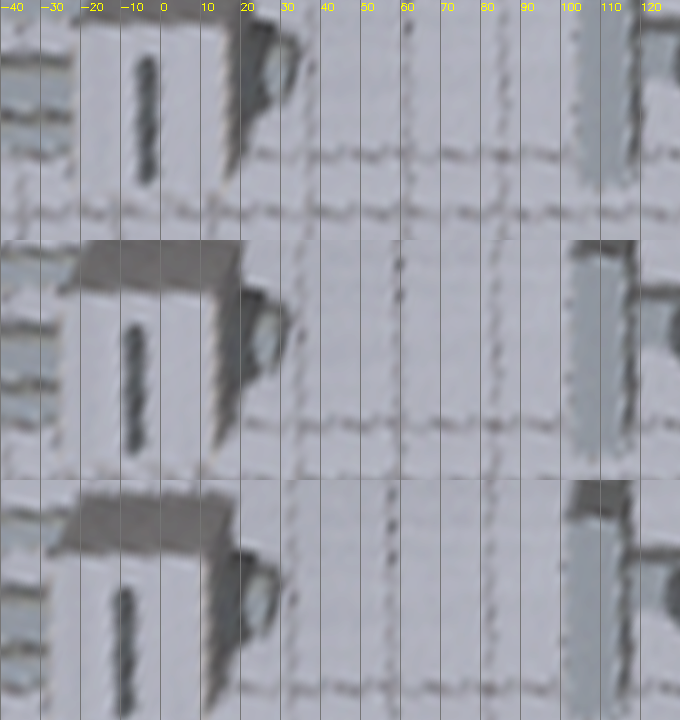

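The front is at 17.5 and the tip near 29, so the gap is about 72.5 mm. I wind back about 2.5 mm more (0.4 rad).

```bash
python3 -m pendant '[-0.0033,-0.0059,0,0,0.9, -0.002,-0.0066,0,0,0.9, 0,0,0,0,0.9]'
python3 look.py scene s4
```

```text
t: 6.05
eef_pos: [0.5452, -0.1331, 0.2478]
tool_rot: [0.0, 0.162, 0.987, 0.0]
force: [1.7, 0.7, -1.6]
finger_gap: 0.013
```

View pics/s4r.png

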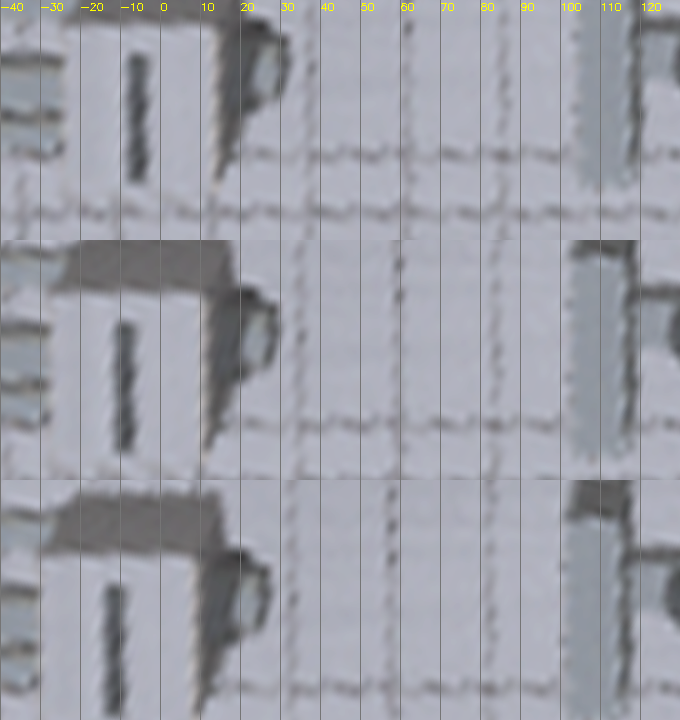

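The tip is near 26.8 and the fence near 101.5, so the gap is about 75 mm. I release, rise and go above the die.

```bash
python3 -m pendant '[0,0,0,0,0.3, 0,0,0,0,0.3, 0,0,0,0,0.3, 0,0,0,0,0.3, 0,0,0.01,0,0.3, 0,0,0.02,0,0.3, 0,0,0.02,0,0.3, -0.0105,0.0186,0.005,0,0.3, -0.0105,0.0186,0,0,0.3, -0.0105,0.0186,0,0,0.3, -0.0105,0.0186,0,0,0.3, -0.0105,0.0186,0,0,0.3, -0.0105,0.0186,0,0,0.3, -0.0105,0.0186,0,0,0.3, -0.0105,0.0186,0,0,0.3, 0,0,0,0,0.3, 0,0,0,0,0.3]'
python3 look.py scene s5
python3 - <<'E'
from h import *
print(manip.observe()['force'])
s=load('s5')
im=s['image'][:,:,::-1];cv2.imwrite('pics/s5c.png',cv2.resize(im[110:290,130:370],None,fx=3.2,fy=3.2,interpolation=2))
E
```

```text
t: 7.52
eef_pos: [0.4609, 0.0167, 0.3037]
tool_rot: [0.001, 0.161, 0.987, 0.0]
force: [0.4, 0.0, 0.7]
finger_gap: 0.0607
[0.19394203 0.88969743 0.25686495]
```

View pics/s5c.png

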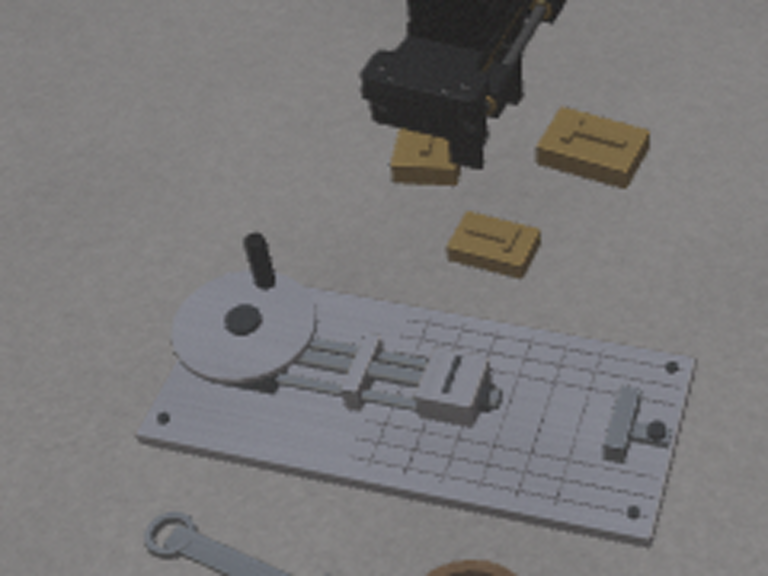

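The gripper is above the die and the stop stands clear. I descend to fingertips 3 mm above the bench and grip.

```bash
python3 -m pendant '[0.001,0,-0.025,0,0.3, 0,0,-0.025,0,0.3, 0,0,-0.025,0,0.3, 0,0,-0.018,0,0.3, 0,0,-0.012,0,0.3, 0,0,-0.007,0,0.3, 0,0,-0.004,0,0.3, 0,0,-0.0027,0,0.3, 0,0,0,0,0.3]'
python3 -m pendant '[0,0,0,0,0.8, 0,0,0,0,0.8, 0,0,0,0,0.8, 0,0,0,0,0.8, 0,0,0,0,0.8, 0,0,0,0,0.8, 0,0,0,0,0.8, 0,0,0,0,0.8]' 30
python3 - <<'E'
from h import *
s=snap('scene','s6')
im=s['image'][:,:,::-1];cv2.imwrite('pics/s6c.png',cv2.resize(im[110:290,180:370],None,fx=3.2,fy=3.2,interpolation=2))
E
```

```text
t: 8.32
eef_pos: [0.4625, 0.0158, 0.1841]
tool_rot: [0.0, 0.162, 0.987, 0.0]
force: [-0.0, -0.9, 0.3]
finger_gap: 0.0612
t: 8.98
eef_pos: [0.4624, 0.0161, 0.1845]
tool_rot: [0.0, 0.162, 0.987, 0.0]
force: [-1.4, -0.3, 6.0]
finger_gap: 0.0395
```

View pics/s6c.png

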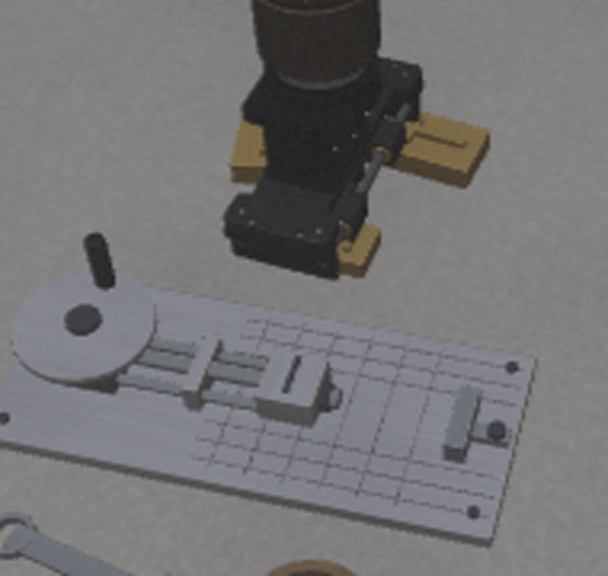

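The die is gripped at 39.5 mm. I lift it, carry it to jig (0, 67), which is world (0.6277, 0.0685), and turn +5.4°.

```bash
python3 -m pendant '[0,0,0.004,0,0.8, 0,0,0.01,0,0.8, 0,0,0.015,0,0.8, 0,0,0.018,0,0.8, 0.0184,0.0058,0.013,0.0105,0.8, 0.0184,0.0058,0,0.0105,0.8, 0.0184,0.0058,0,0.0105,0.8, 0.0184,0.0058,0,0.0105,0.8, 0.0184,0.0058,0,0.0105,0.8, 0.0184,0.0058,0,0.0105,0.8, 0.0184,0.0058,0,0.0105,0.8, 0.0184,0.0058,0,0.0105,0.8, 0.0184,0.0058,0,0.0105,0.8, 0,0,0,0,0.8, 0,0,0,0,0.8, 0,0,0,0,0.8]'
python3 - <<'E'
from h import *
o=manip.observe();print(jig(o['eef_pos']))
s=snap('scene','s7')
im=s['image'][:,:,::-1];cv2.imwrite('pics/s7c.png',cv2.resize(im[110:290,180:370],None,fx=3.2,fy=3.2,interpolation=2))
hsv=cv2.cvtColor(im,cv2.COLOR_BGR2HSV)
m=cv2.inRange(hsv,(14,90,60),(32,255,255))
cs,_=cv2.findContours(m,0,1)
print([cv2.boundingRect(c) for c in cs if cv2.contourArea(c)>20])
E
```

```text
t: 10.37
eef_pos: [0.6268, 0.0679, 0.2427]
tool_rot: [-0.002, 0.115, 0.993, -0.001]
force: [-0.4, -0.7, -2.9]
finger_gap: 0.0398
[-0.69218398 66.16356023]
[(0, 212, 40, 78), (325, 149, 8, 9), (252, 142, 25, 25), (587, 66, 23, 14), (618, 61, 22, 16), (574, 56, 16, 14), (610, 0, 30, 25), (560, 0, 67, 35)]
```

View pics/s7c.png

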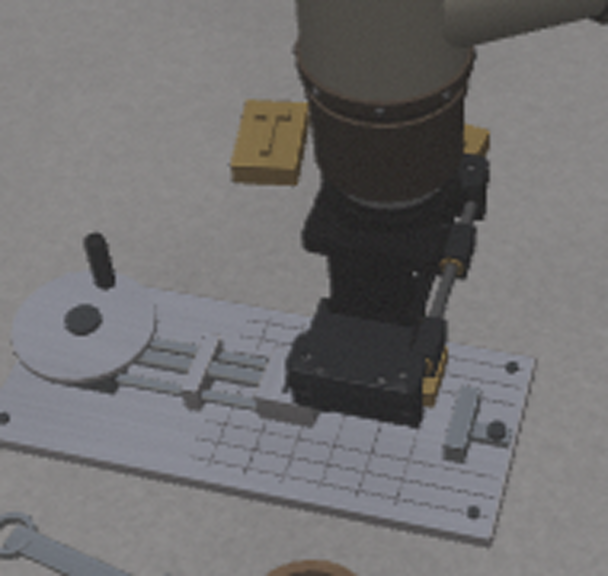

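Held die end is near jig y 96 and its rear end near 36, both inside the gap (27 to 101.5). Force z of −2.9 N matches the die's weight. I lower gently.

```bash
python3 -m pendant '[0.001,0,-0.01,0,0.8, 0,0,-0.012,0,0.8, 0,0,-0.009,0,0.8, 0,0,-0.006,0,0.8, 0,0,-0.003,0,0.8, 0,0,-0.0015,0,0.8, 0,0,0,0,0.8, 0,0,0,0,0.8]'
python3 -m pendant '[0,0,-0.0005,0,0.8, 0,0,0,0,0.8]'
python3 -m pendant '[0,0,-0.0005,0,0.8, 0,0,0,0,0.8]'
```

```text
t: 11.08
eef_pos: [0.629, 0.0683, 0.2028]
tool_rot: [0.0, 0.115, 0.993, 0.0]
force: [-0.3, 0.1, -2.4]
finger_gap: 0.0399
t: 11.25
eef_pos: [0.6289, 0.0683, 0.2025]
tool_rot: [0.0, 0.115, 0.993, 0.0]
force: [-0.5, 0.1, -1.5]
finger_gap: 0.0396
t: 11.42
eef_pos: [0.6288, 0.0682, 0.2018]
tool_rot: [0.0, 0.115, 0.993, 0.0]
force: [-0.9, -0.2, -2.5]
finger_gap: 0.04
```

```bash
python3 -m pendant '[0,0,-0.0008,0,0.8, 0,0,-0.0005,0,0.8, 0,0,0,0,0.8]'
python3 -m pendant '[0,0,-0.0005,0,0.8, 0,0,0,0,0.8]'
python3 -m pendant '[0,0,-0.0005,0,0.8, 0,0,0,0,0.8]'
python3 -m pendant '[0,0,-0.0004,0,0.8, 0,0,0,0,0.8]'
```

```text
t: 11.67
eef_pos: [0.6287, 0.0682, 0.2001]
tool_rot: [-0.0, 0.115, 0.993, -0.0]
force: [-0.6, -0.1, -3.2]
finger_gap: 0.0394
t: 11.83
eef_pos: [0.6288, 0.0682, 0.1996]
tool_rot: [-0.0, 0.115, 0.993, -0.0]
force: [-0.3, 0.6, -3.8]
finger_gap: 0.0396
t: 12.0
eef_pos: [0.6288, 0.0682, 0.1992]
tool_rot: [-0.0, 0.115, 0.993, -0.0]
force: [-0.1, -0.3, -3.1]
finger_gap: 0.04
t: 12.17
eef_pos: [0.6288, 0.0682, 0.1988]
tool_rot: [-0.0, 0.115, 0.993, -0.0]
force: [0.2, 0.9, -3.3]
finger_gap: 0.0395
```

```bash
python3 -m pendant '[0,0,-0.0004,0,0.8, 0,0,0,0,0.8]'
python3 -m pendant '[0,0,-0.0004,0,0.8, 0,0,0,0,0.8]'
python3 -m pendant '[0,0,-0.0004,0,0.8, 0,0,0,0,0.8]'
```

```text
t: 12.33
eef_pos: [0.6288, 0.0682, 0.1986]
tool_rot: [0.0, 0.115, 0.993, -0.0]
force: [-0.2, -0.5, -1.2]
finger_gap: 0.04
t: 12.5
eef_pos: [0.6288, 0.0682, 0.1986]
tool_rot: [0.0, 0.115, 0.993, -0.0]
force: [-1.7, -0.5, 2.3]
finger_gap: 0.0395
t: 12.67
eef_pos: [0.6288, 0.0682, 0.1986]
tool_rot: [0.0, 0.115, 0.993, -0.0]
force: [-3.5, -0.3, 5.3]
finger_gap: 0.0399
```

Contact is at TCP z 0.1986, against 0.1985 expected. I ease off the pressing, open and rise.

```bash
python3 -m pendant '[0,0,0.0008,0,0.8, 0,0,0,0,0.45, 0,0,0,0,0.3, 0,0,0,0,0.3, 0,0,0,0,0.3]'
python3 -m pendant '[0,0,0.005,0,0.3, 0,0,0.02,0,0.3, 0,0,0.03,0,0.3, 0,0,0.03,0,0.3, -0.0206,-0.0249,0.02,0,0.3, -0.0206,-0.0249,0,0,0.3, -0.0206,-0.0249,0,0,0.3, -0.0206,-0.0249,0,0,0.3, -0.0206,-0.0249,0,0,0.3, -0.0206,-0.0249,0,0,0.3, -0.0206,-0.0249,0,0,0.3, -0.0206,-0.0249,0,0,0.3, 0,0,0,0,0.3]'
python3 look.py scene s8; python3 look.py top t8
python3 - <<'E'
from h import *
for n in('s8','t8'):
  s=load(n);im=s['image'][:,:,::-1].copy();hsv=cv2.cvtColor(im,cv2.COLOR_BGR2HSV)
  m=cv2.inRange(hsv,(14,90,60),(32,255,255))
  cs,_=cv2.findContours(m,0,1)
  for c in cs:
    if cv2.contourArea(c)<80: continue
    w=np.float32([jig(onz(s,u,v,.028)) for u,v in c[:,0]]);r=cv2.minAreaRect(w)
    if abs(r[0][0])<60: print(n,np.round(r[0],1),np.round(r[1],1),round(r[2],1),w.min(0),w.max(0))
E
```

```text
t: 13.08
eef_pos: [0.629, 0.0683, 0.1984]
tool_rot: [0.0, 0.115, 0.993, 0.0]
force: [0.6, -0.2, 0.1]
finger_gap: 0.0572
t: 14.17
eef_pos: [0.4603, -0.1336, 0.3036]
tool_rot: [-0.001, 0.117, 0.993, 0.0]
force: [0.2, -0.0, 0.1]
finger_gap: 0.0605
s8 [ 0.9 66.4] [39.2 59. ] 0.1 [-18.703314  36.85883 ] [20.474253 95.8454  ]
t8 [-0.5 66.6] [39.1 56.5] 0.7 [-19.975315  38.55704 ] [19.18675 95.05663]
```

View pics/s8r.png

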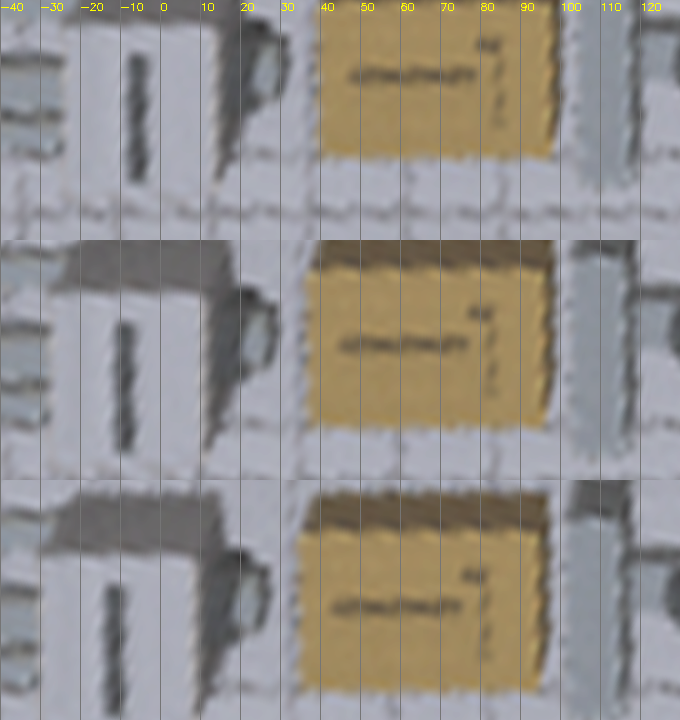

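View pics/s8.png

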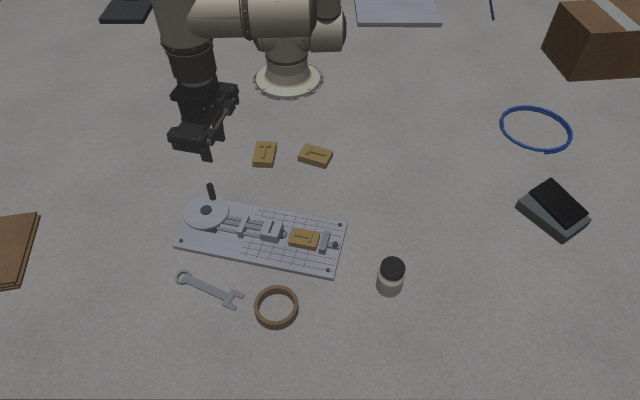

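The picture shows the die at jig (0–1, 66.5), square within 0.7°, with about 5 mm to the fence and 9.5 mm to the nose. Bystanders are untouched. Next I locate the handle and go back to it.

```bash
python3 - <<'E'
from h import *
for n,box in(('t8',(400,180,500,250)),('s8',(180,160,240,225))):
    s=load(n);g=cv2.cvtColor(s['image'],cv2.COLOR_RGB2GRAY); d=cv2.inRange(g,0,72)
    x0,y0,x1,y1=box; m=np.zeros_like(d); m[y0:y1,x0:x1]=d[y0:y1,x0:x1]
    cs,_=cv2.findContours(m,0,1)
    for c in cs:
        M=cv2.moments(c)
        if M['m00']>30: print(n,cv2.boundingRect(c),M['m00'],[onz(s,M['m10']/M['m00'],M['m01']/M['m00'],z)[:2].round(4).tolist() for z in(.061,.079)])
E
```

```text
t8 (425, 233, 9, 17) 94.5 [[0.4982, -0.1157], [0.4954, -0.1115]]
t8 (409, 194, 20, 29) 203.0 [[0.5706, -0.11], [0.5664, -0.1059]]
t8 (445, 187, 28, 8) 94.0 [[0.5986, -0.1797], [0.5939, -0.1742]]
t8 (489, 186, 11, 55) 310.5 [[0.5543, -0.2521], [0.5505, -0.2452]]
s8 (201, 206, 11, 9) 62.0 [[0.5816, -0.1412], [0.5968, -0.1351]]
s8 (207, 183, 9, 17) 84.0 [[0.5277, -0.1389], [0.5443, -0.1329]]
```

```bash
python3 -m pendant '[0.021,0.0001,0,0,0.3, 0.021,0.0001,0,0,0.3, 0.021,0.0001,0,0,0.3, 0.0215,0.0002,0,0,0.3, 0,0,0,0,0.3, 0,0,-0.02,0,0.3, 0,0,-0.02,0,0.3, 0,0,-0.01,0,0.3, 0,0,-0.006,0,0.3, 0,0,0,0,0.3, 0,0,0,0,0.3]'
python3 -c "
from h import *
s=snap('scene','s9');im=s['image'][:,:,::-1];cv2.imwrite('pics/s9c.png',cv2.resize(im[110:290,130:350],None,fx=3.2,fy=3.2,interpolation=2))"
```

```text
t: 15.18
eef_pos: [0.549, -0.1303, 0.2479]
tool_rot: [0.0, 0.115, 0.993, -0.0]
force: [1.3, -0.7, -0.6]
finger_gap: 0.0612
```

View pics/s9c.png

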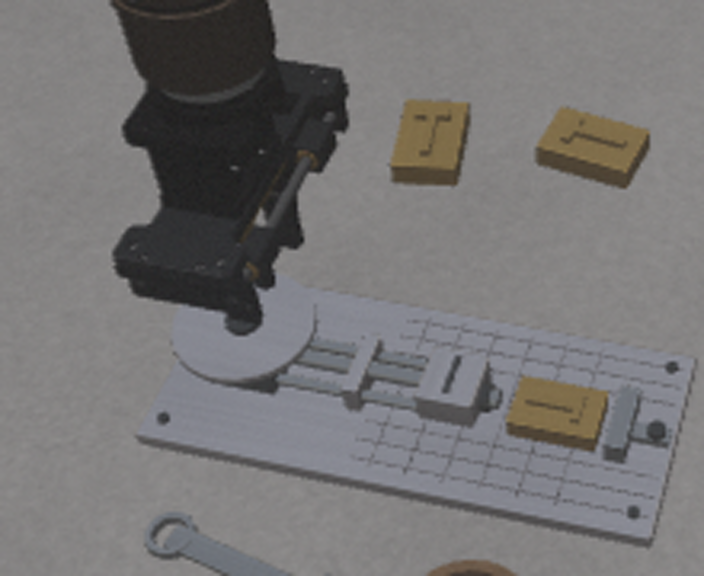

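The tool is 4 mm off the target (the earlier reading lagged). I correct it and close.

```bash
python3 -m pendant '[-0.004,-0.0026,0,0,0.3, 0,0,0,0,0.3, 0,0,0,0,0.9, 0,0,0,0,0.9, 0,0,0,0,0.9, 0,0,0,0,0.9, 0,0,0,0,0.9, 0,0,0,0,0.9, 0,0,0,0,0.9, 0,0,0,0,0.9]' 40
python3 arc.py 2.88 -0.2 13; python3 arc.py 0.28 -0.05 26
```

```text
t: 16.07
eef_pos: [0.5445, -0.1331, 0.2474]
tool_rot: [-0.0, 0.115, 0.993, -0.0]
force: [-0.6, 0.7, 0.7]
finger_gap: 0.0155
[[2.5, 6.5], [3.7, 5.9], [4.8, 5.1], [5.7, 4.0], [6.4, 2.7], [6.9, 1.5], [7.0, 0.1], [6.8, -1.4], [6.5, -2.6], [5.8, -3.9], [4.9, -5.0], [3.8, -5.8], [2.6, -6.5]] end 0.2799999999999998
[[0.5, -1.7], [0.3, -1.7], [0.3, -1.8], [0.2, -1.7], [0.1, -1.8], [0.0, -1.7], [-0.1, -1.7], [-0.2, -1.8], [-0.2, -1.7], [-0.3, -1.7], [-0.5, -1.7], [-0.5, -1.7], [-0.6, -1.7], [-0.6, -1.6], [-0.8, -1.6], [-0.8, -1.5], [-0.9, -1.5], [-1.0, -1.4], [-1.1, -1.4], [-1.1, -1.4], [-1.2, -1.3], [-1.2, -1.2], [-1.3, -1.2], [-1.4, -1.0], [-1.4, -1.1], [-1.5, -0.9]] end -1.02
```

```bash
cat > log.py <<'E'
from h import *
o=manip.observe(); d=o['eef_pos'][:2]-np.array([.579,-.1422]); f=o['force']; th=np.arctan2(d[1],d[0])
T=np.array([d[1],-d[0]])/np.hypot(*d)  # cw tangent
print('t %.2f th %.3f r %.1f res_tan %.2f rad %.2f'%(o['t'],th,1000*np.hypot(*d),-f[:2]@T,f[:2]@d/np.hypot(*d)))
E
python3 -m pendant '[0,0,0,0,0.9, 0,0,0,0,0.9]' >/dev/null; python3 log.py
python3 -m pendant '[0.0025,0.0065,0,0,0.9, 0.0037,0.0059,0,0,0.9]' >/dev/null; python3 log.py
python3 -m pendant '[0.0048,0.0051,0,0,0.9, 0.0057,0.004,0,0,0.9]' >/dev/null; python3 log.py
python3 -m pendant '[0.0064,0.0027,0,0,0.9]' >/dev/null; python3 log.py
python3 -m pendant '[0.0069,0.0015,0,0,0.9]' >/dev/null; python3 log.py
python3 -m pendant '[0.007,0.0001,0,0,0.9]' >/dev/null; python3 log.py
python3 -m pendant '[0.0068,-0.0014,0,0,0.9]' >/dev/null; python3 log.py
python3 -m pendant '[0.0065,-0.0026,0,0,0.9]' >/dev/null; python3 log.py
python3 -m pendant '[0.0058,-0.0039,0,0,0.9]' >/dev/null; python3 log.py
python3 -m pendant '[0,0,0,0,0.9]' >/dev/null; python3 log.py
python3 look.py scene s10
```

```text
t 16.23 th 2.880 r 35.2 res_tan -0.40 rad -1.25
t 16.40 th 2.482 r 35.2 res_tan 0.82 rad -6.11
t 16.57 th 2.075 r 35.2 res_tan 0.91 rad -8.51
t 16.65 th 1.908 r 35.1 res_tan 4.62 rad -7.68
t 16.73 th 1.723 r 35.0 res_tan 4.13 rad -4.92
t 16.82 th 1.530 r 35.0 res_tan 3.23 rad -3.48
t 16.90 th 1.328 r 34.9 res_tan 4.09 rad -2.00
t 16.98 th 1.116 r 34.9 res_tan 3.47 rad -2.15
t 17.07 th 0.905 r 34.9 res_tan 3.12 rad -1.66
t 17.15 th 0.868 r 34.8 res_tan 0.11 rad -2.90
```

View pics/s10r.png

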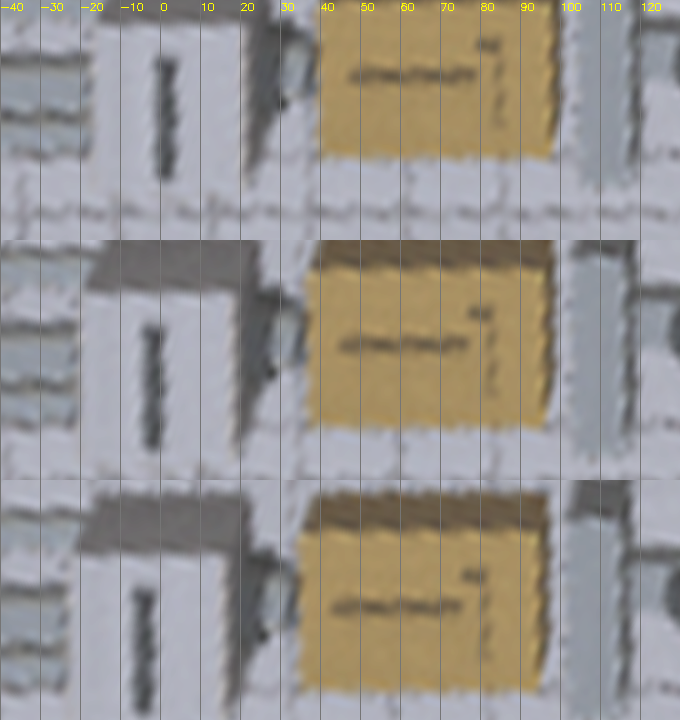

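Slack was taken up near θ≈2.08. The drag is about 3.7 N tangential, as expected. Bearing is expected near θ≈−0.4. I go on finer.

```bash
python3 arc.py 0.868 -0.1 8;python3 arc.py 0.068 -0.05 24
python3 -m pendant '[0.0026,-0.0023,0,0,0.9]' >/dev/null; python3 log.py
python3 -m pendant '[0.0023,-0.0026,0,0,0.9]' >/dev/null; python3 log.py
python3 -m pendant '[0.002,-0.0028,0,0,0.9]' >/dev/null; python3 log.py
python3 -m pendant '[0.0018,-0.003,0,0,0.9]' >/dev/null; python3 log.py
python3 -m pendant '[0.0014,-0.0032,0,0,0.9]' >/dev/null; python3 log.py
python3 -m pendant '[0.0011,-0.0033,0,0,0.9]' >/dev/null; python3 log.py
python3 -m pendant '[0.0008,-0.0034,0,0,0.9]' >/dev/null; python3 log.py
```

```text
[[2.6, -2.4], [2.3, -2.6], [2.0, -2.9], [1.7, -3.0], [1.5, -3.2], [1.1, -3.3], [0.7, -3.4], [0.4, -3.5]] end 0.06799999999999995
[[0.1, -1.8], [0.0, -1.7], [-0.1, -1.8], [-0.2, -1.7], [-0.3, -1.7], [-0.3, -1.7], [-0.5, -1.7], [-0.5, -1.7], [-0.6, -1.6], [-0.7, -1.7], [-0.8, -1.5], [-0.8, -1.6], [-1.0, -1.4], [-1.0, -1.5], [-1.0, -1.4], [-1.2, -1.3], [-1.2, -1.3], [-1.2, -1.2], [-1.4, -1.1], [-1.3, -1.1], [-1.5, -1.0], [-1.4, -0.9], [-1.6, -0.9], [-1.5, -0.8]] end -1.1320000000000001
t 17.28 th 0.806 r 34.6 res_tan 4.31 rad -1.38
t 17.37 th 0.706 r 34.6 res_tan 3.67 rad -1.20
t 17.45 th 0.603 r 34.6 res_tan 3.85 rad -1.51
t 17.53 th 0.497 r 34.6 res_tan 3.75 rad -1.31
t 17.62 th 0.392 r 34.6 res_tan 4.24 rad -1.20
t 17.70 th 0.289 r 34.6 res_tan 3.90 rad -1.13
t 17.78 th 0.186 r 34.6 res_tan 4.11 rad -0.60
```

```bash

python3 -m pendant '[0.0003,-0.0018,0,0,0.9]' >/dev/null; python3 log.py
python3 -m pendant '[0.0002,-0.0018,0,0,0.9]' >/dev/null; python3 log.py
python3 -m pendant '[0.0001,-0.0018,0,0,0.9]' >/dev/null; python3 log.py
python3 -m pendant '[0,-0.0017,0,0,0.9]' >/dev/null; python3 log.py
python3 -m pendant '[-0.0001,-0.0018,0,0,0.9]' >/dev/null; python3 log.py
python3 -m pendant '[-0.0002,-0.0017,0,0,0.9]' >/dev/null; python3 log.py
python3 -m pendant '[-0.0003,-0.0017,0,0,0.9]' >/dev/null; python3 log.py
python3 look.py scene s11
```

```text
t 17.87 th 0.126 r 34.6 res_tan 4.37 rad -0.05
t 17.95 th 0.079 r 34.6 res_tan 5.60 rad -1.23
t 18.03 th 0.029 r 34.6 res_tan 4.00 rad 0.15
t 18.12 th -0.020 r 34.6 res_tan 3.56 rad 0.79
t 18.20 th -0.071 r 34.6 res_tan 3.85 rad -0.54
t 18.28 th -0.122 r 34.6 res_tan 4.06 rad 0.43
t 18.37 th -0.172 r 34.6 res_tan 3.60 rad 0.85
```

View pics/s11r.png

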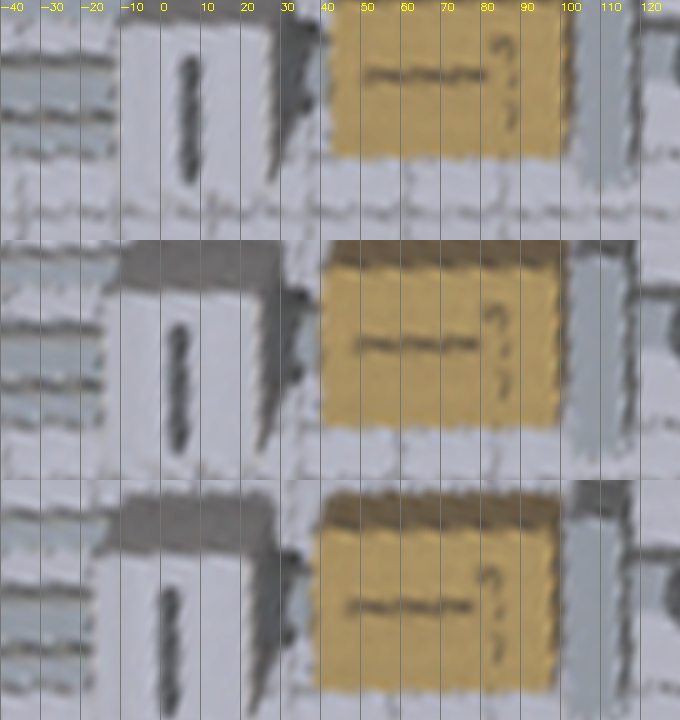

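The nose is pushing the die, with about 1.5–2 mm left to the fence. I continue in fine steps.

```bash
python3 arc.py -0.172 -0.04 24
python3 -m pendant '[-0.0003,-0.0013,0,0,0.9]' >/dev/null; python3 log.py
python3 -m pendant '[-0.0003,-0.0014,0,0,0.9]' >/dev/null; python3 log.py
python3 -m pendant '[-0.0004,-0.0013,0,0,0.9]' >/dev/null; python3 log.py
python3 -m pendant '[-0.0004,-0.0013,0,0,0.9]' >/dev/null; python3 log.py
python3 -m pendant '[-0.0005,-0.0013,0,0,0.9]' >/dev/null; python3 log.py
python3 -m pendant '[-0.0005,-0.0013,0,0,0.9]' >/dev/null; python3 log.py
```

```text
[[-0.3, -1.4], [-0.3, -1.3], [-0.4, -1.4], [-0.4, -1.3], [-0.5, -1.3], [-0.5, -1.3], [-0.6, -1.3], [-0.7, -1.2], [-0.6, -1.3], [-0.8, -1.1], [-0.8, -1.2], [-0.8, -1.1], [-0.9, -1.1], [-0.9, -1.1], [-0.9, -1.0], [-1.0, -1.0], [-1.1, -0.9], [-1.0, -0.9], [-1.1, -0.9], [-1.2, -0.8], [-1.1, -0.8], [-1.2, -0.7], [-1.3, -0.7], [-1.2, -0.6]] end -1.132
t 18.50 th -0.210 r 34.6 res_tan 3.47 rad 1.13
t 18.58 th -0.251 r 34.6 res_tan 4.73 rad 0.73
t 18.67 th -0.293 r 34.6 res_tan 4.12 rad 0.87
t 18.75 th -0.333 r 34.6 res_tan 5.24 rad 1.38
t 18.83 th -0.374 r 34.6 res_tan 4.09 rad 3.16
t 18.92 th -0.416 r 34.6 res_tan 3.98 rad 2.60
```

```bash

python3 -m pendant '[-0.0006,-0.0013,0,0,0.9]' >/dev/null; python3 log.py
python3 -m pendant '[-0.0006,-0.0012,0,0,0.9]' >/dev/null; python3 log.py
python3 -m pendant '[-0.0007,-0.0012,0,0,0.9]' >/dev/null; python3 log.py
python3 -m pendant '[-0.0007,-0.0012,0,0,0.9]' >/dev/null; python3 log.py
python3 look.py scene s12
```

```text
t 19.00 th -0.458 r 34.7 res_tan 4.67 rad 2.88
t 19.08 th -0.499 r 34.7 res_tan 3.60 rad 2.41
t 19.17 th -0.539 r 34.7 res_tan 4.01 rad 2.67
t 19.25 th -0.580 r 34.7 res_tan 4.36 rad 3.48
```

View pics/s12r.png

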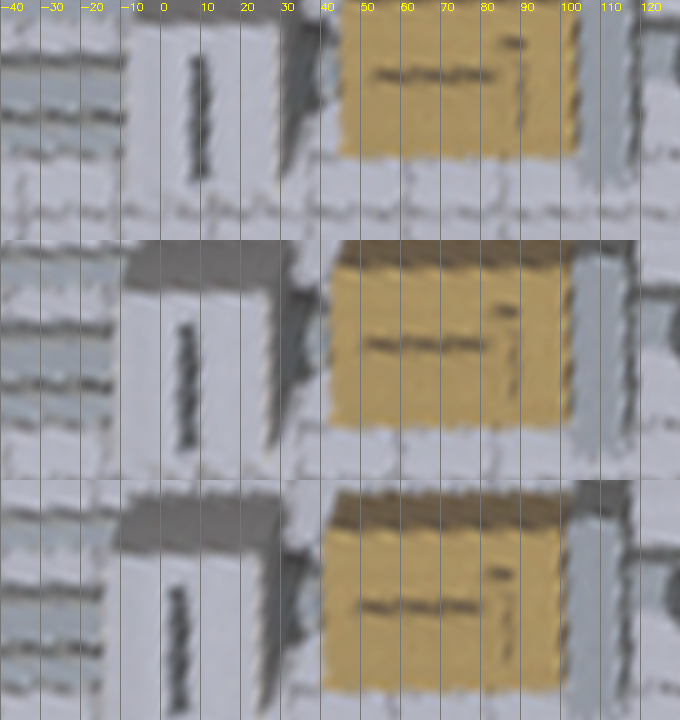

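The die is at or within 1 mm of the fence, with no clear rise in effort yet.

```bash

python3 -m pendant '[-0.0008,-0.0012,0,0,0.9]' >/dev/null; python3 log.py
python3 -m pendant '[-0.0008,-0.0011,0,0,0.9]' >/dev/null; python3 log.py
python3 -m pendant '[-0.0008,-0.0011,0,0,0.9]' >/dev/null; python3 log.py
python3 -m pendant '[-0.0009,-0.0011,0,0,0.9]' >/dev/null; python3 log.py
python3 -m pendant '[-0.0009,-0.0011,0,0,0.9]' >/dev/null; python3 log.py
```

```text
t 19.38 th -0.619 r 34.8 res_tan 5.33 rad 3.22
t 19.47 th -0.659 r 34.8 res_tan 3.61 rad 2.21
t 19.55 th -0.700 r 34.8 res_tan 3.46 rad 2.85
t 19.63 th -0.741 r 34.9 res_tan 5.64 rad 2.23
t 19.72 th -0.782 r 34.9 res_tan 4.71 rad 2.36
```

```bash

python3 -m pendant '[-0.0009,-0.001,0,0,0.9]' >/dev/null; python3 log.py
python3 -m pendant '[-0.001,-0.001,0,0,0.9]' >/dev/null; python3 log.py
python3 -m pendant '[-0.001,-0.0009,0,0,0.9]' >/dev/null; python3 log.py
python3 look.py scene s13;python3 -c "
from h import *
for n in('s8','s11','s12','s13'):
  s=load(n);im=s['image'][:,:,::-1].copy();hsv=cv2.cvtColor(im,cv2.COLOR_BGR2HSV)
  m=cv2.inRange(hsv,(14,90,60),(32,255,255))
  cs,_=cv2.findContours(m,0,1)
  for c in cs:
    w=np.float32([jig(onz(s,u,v,.028)) for u,v in c[:,0]]);r=cv2.minAreaRect(w)
    if cv2.contourArea(c)>80 and abs(r[0][0])<60: print(n,np.round(r[0],2),np.round(r[1],1),round(r[2],1))
  # stop slot position at z=.042
  o=cv2.cvtColor(rect(s,.042,-10,8,-40,60,10),6).astype(float).mean(0); o=o[150:700]; d=np.clip(np.median(o)-8-o,0,None)
  g=np.gradient(cv2.GaussianBlur(o[None],(0,0),8)[0]); print('rear edge',(150+np.argmax(g[:400]))/10-40)
"
```

```text
t 19.80 th -0.821 r 35.0 res_tan 4.64 rad 2.48
t 19.88 th -0.861 r 35.0 res_tan 5.09 rad 1.84
t 19.97 th -0.899 r 35.1 res_tan 4.16 rad 1.91
s8 [ 0.93 66.37] [39.2 59. ] 0.1
rear edge -3.5
s11 [ 0.91 69.65] [58.8 38.9] 89.6
rear edge 9.799999999999997
s12 [ 0.93 71.85] [58.9 38.9] 89.6
rear edge 12.200000000000003
s13 [ 0.93 72.7 ] [58.4 38.9] 89.6
rear edge 14.100000000000001
```

View pics/s13r.png

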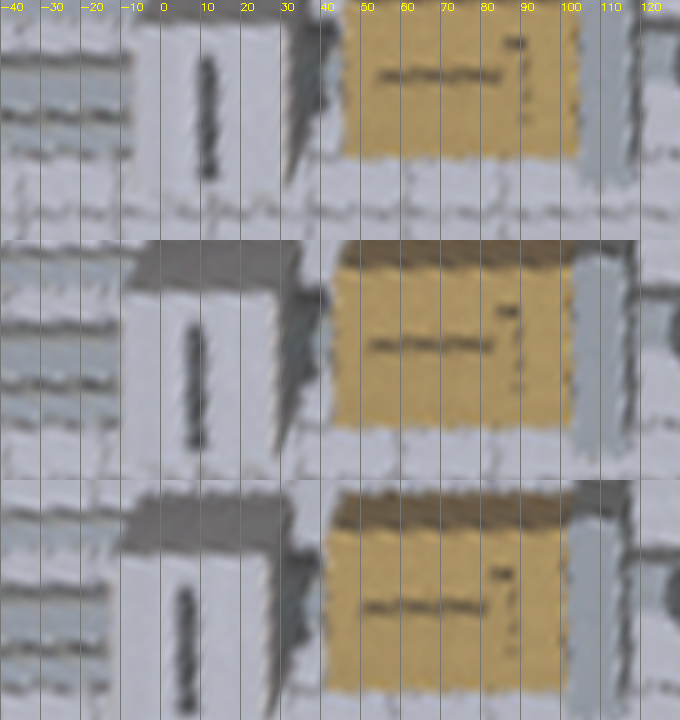

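The die has stopped moving at y≈72.7, against the fence. The nose knee is near θ≈−0.72, and compression is now about 1.1 mm. I creep on for about 0.11 rad more, averaging the effort.

```bash

python3 -m pendant '[-0.0006,-0.0004,0,0,0.9]' >/dev/null; python3 log.py
python3 -m pendant '[-0.0006,-0.0004,0,0,0.9]' >/dev/null; python3 log.py
python3 -m pendant '[-0.0006,-0.0004,0,0,0.9]' >/dev/null; python3 log.py
python3 -m pendant '[-0.0006,-0.0004,0,0,0.9]' >/dev/null; python3 log.py
python3 -m pendant '[-0.0006,-0.0004,0,0,0.9]' >/dev/null; python3 log.py
python3 look.py scene s14; python3 -c "
from h import *
L=[]
for n in('s0' ,'s8','s10','s11','s12','s13','s14'):
  if n=='s0': continue
  s=load(n);im=s['image'][:,:,::-1].copy();hsv=cv2.cvtColor(im,cv2.COLOR_BGR2HSV)
  m=cv2.inRange(hsv,(14,90,60),(32,255,255));cs,_=cv2.findContours(m,0,1)
  dp=None
  for c in cs:
    w=np.float32([jig(onz(s,u,v,.028)) for u,v in c[:,0]]);r=cv2.minAreaRect(w)
    if cv2.contourArea(c)>80 and abs(r[0][0])<60: dp=round(r[0][1],2)
  g=cv2.cvtColor(rect(s,.042,-12,12,-40,60,10),6).astype(float).mean(0)
  k=cv2.GaussianBlur(g[None],(0,0),5)[0]; i=120+np.argmin(k[120:560])
  w=slice(i-25,i+26); h=np.clip(150-0-k[w],0,None); h=k[w].max()-k[w]; print(n,'die',dp,'slot',round((np.arange(i-25,i+26)*h).sum()/h.sum()/10-40,2))
"
```

```text
t 20.10 th -0.916 r 35.0 res_tan 5.08 rad 1.98
t 20.18 th -0.935 r 35.0 res_tan 4.95 rad 1.71
t 20.27 th -0.955 r 35.0 res_tan 5.19 rad 2.15
t 20.35 th -0.975 r 35.0 res_tan 6.36 rad 2.56
t 20.43 th -0.994 r 35.0 res_tan 5.81 rad 1.82
s8 die 66.37 slot -5.68
s10 die 66.37 slot 1.5
s11 die 69.65 slot 7.58
s12 die 71.85 slot 10.02
s13 die 72.7 slot 11.97
s14 die 72.52 slot 12.53
```

Three estimates agree roughly:
- Compression from the images: 1.9 mm, so about 11 N.
- Crank angle past the knee: 0.31 rad, so about 11 N.
- Extra crank effort: about 1.6 N tangential, so about 10 N.

I stop here, settle, let go and rise.

```bash
python3 -m pendant '[0,0,0,0,0.9]' >/dev/null; python3 log.py
python3 -m pendant '[0,0,0,0,0.75, 0,0,0,0,0.6, 0,0,0,0,0.45, 0,0,0,0,0.3, 0,0,0,0,0.3, 0,0,0,0,0.3]'
python3 -m pendant '[0,0,0.01,0,0.3, 0,0,0.02,0,0.3, 0,0,0.02,0,0.3, 0,0,0.02,0,0.3, -0.02,-0.02,0.02,0,0.3, -0.025,-0.025,0,0,0.3, -0.025,-0.025,0,0,0.3, -0.025,-0.025,0,0,0.3, -0.025,-0.025,0,0,0.3, 0,0,0,0,0.3, 0,0,0,0,0.3]'
python3 look.py scene s15; python3 - <<'E'
from h import *
s=load('s15')
g=cv2.cvtColor(s['image'],cv2.COLOR_RGB2GRAY); d=cv2.inRange(g,0,72)
m=np.zeros_like(d); m[180:250,180:250]=d[180:250,180:250]
for c in cv2.findContours(m,0,1)[0]:
    M=cv2.moments(c)
    if M['m00']>25:
        p=onz(s,M['m10']/M['m00'],M['m01']/M['m00'],.0785)[:2]; q=p-np.array([.579,-.1422]); print(cv2.boundingRect(c),M['m00'],p,np.arctan2(q[1],q[0]),np.hypot(*q))
E
```

```text
t 20.57 th -0.997 r 35.1 res_tan 5.80 rad 2.47
t: 21.07
eef_pos: [0.597, -0.1716, 0.2473]
tool_rot: [-0.001, 0.115, 0.993, -0.0]
force: [-0.0, 1.1, -0.5]
finger_gap: 0.0447
t: 21.98
eef_pos: [0.4761, -0.2926, 0.3386]
tool_rot: [0.0, 0.116, 0.993, -0.0]
force: [1.4, 0.7, -0.6]
finger_gap: 0.0611
(201, 206, 11, 9) 61.5 [ 0.59652103 -0.13505815] 0.38705433179295756 0.018920693947482487
(183, 202, 11, 18) 94.0 [ 0.59795195 -0.1715672 ] -0.9977010187098251 0.03495152313591898
```

View pics/s15r.png

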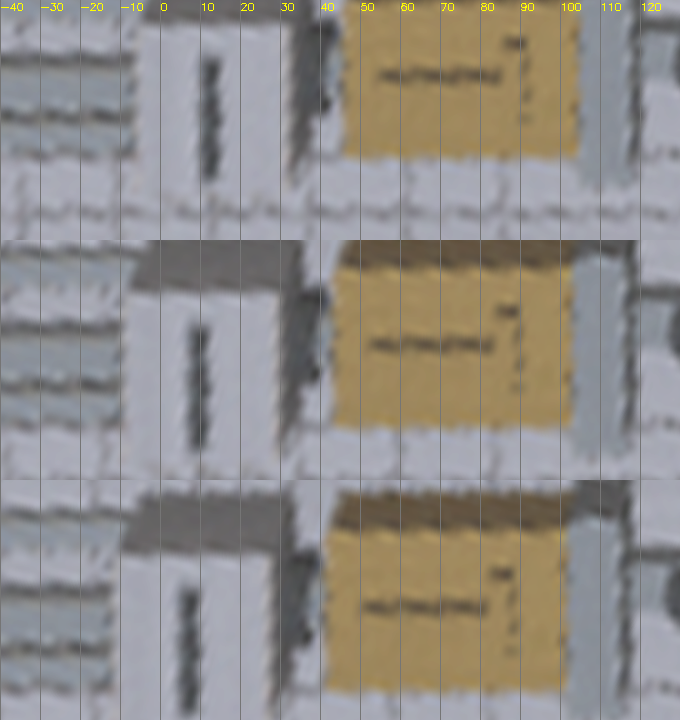

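View pics/s15.png

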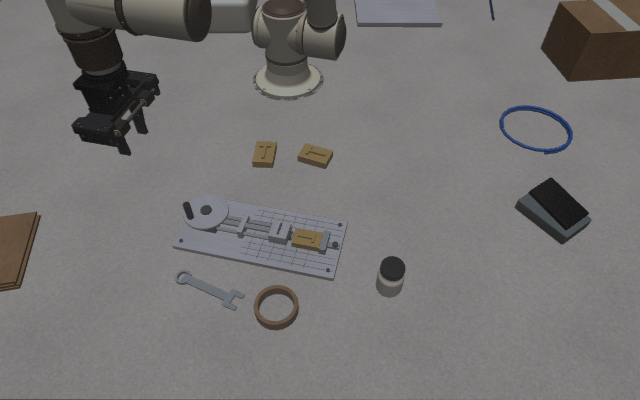

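The die is flat, square and against the fence. The handle stays at θ −0.998 after release, so no backlash opened up. I cross-check the nose force once more with a hinge fit on the logged effort.

```bash
python3 - <<'E'
import numpy as np
from scipy.optimize import curve_fit
d=np.array("0.806 4.31 0.706 3.67 0.603 3.85 0.497 3.75 0.392 4.24 0.289 3.90 0.186 4.11 0.126 4.37 0.079 5.6 0.029 4 -0.02 3.56 -0.071 3.85 -0.122 4.06 -0.172 3.6 -0.21 3.47 -0.251 4.73 -0.293 4.12 -0.333 5.24 -0.374 4.09 -0.416 3.98 -0.458 4.67 -0.499 3.6 -0.539 4.01 -0.58 4.36 -0.619 5.33 -0.659 3.61 -0.7 3.46 -0.741 5.64 -0.782 4.71 -0.821 4.64 -0.861 5.09 -0.899 4.16 -0.916 5.08 -0.935 4.95 -0.955 5.19 -0.975 6.36 -0.994 5.81 -0.997 5.80".split(),float).reshape(-1,2)
f=lambda t,b,k:b+6.17*np.clip(k-t,0,None)
p,c=curve_fit(f,d[:,0],d[:,1],[4,-.7]);print(p,np.sqrt(np.diag(c)),'N',36*(p[1]+.997))
E
```

```text
[ 4.13111111 -0.72118966] [0.11265529 0.0339361 ] N 9.92917222761709
```

The hinge fit gives a knee at −0.72 ± 0.03 rad, so the nose force is about 10 N. That agrees with the images, so I hand in.

```bash
python3 -c "
from cell import manip
print(manip.job_done())"
```

```text
the job is handed in; nothing more can be done
None
```

The job is done and handed in at about 22 s of the 72 s allowed. `job_done` reports no verdict, so the result below rests on my own checks.

- **Stop and die:** I wound the stop back to a gap of about 75 mm. I then laid the smallest brass block (58 × 39 mm in the image) flat and square in the gap and let go. From there I wound the stop in with the crank, last movement inwards, and let go of the handle.
- **Position:** The die lies against the fence, square within about 0.7° and within about 1 mm of the line x = 0. The jar, tape and wrench look unmoved.
- **Nose force:** A fit to the crank effort gives about 10 N. The die and stop positions in the images give about 11 N, or 12 N with the least favourable reference. The single effort readings scatter by roughly ±0.6 N tangential, so the force is known to about ±2 N. All the estimates lie within the 6 to 16 N wanted.
- **Slack:** The handle stayed where I left it after release (−0.998 rad against −0.997 before), so the slack should still be taken up inwards, near 0.4. I could not read it directly.
- **Checks that disagreed:** On the second approach to the handle the tool stood about 4 mm off. I corrected that before gripping.

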